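# Put the bench tools back on their shadow tiles

### The arm

A 7-joint arm with a two-finger parallel gripper is mounted at the origin on the work surface. World frame = base frame: x ahead of the robot, y to its left, z up, the work surface at z = 0. Lengths are in m, angles in rad, forces in N, time in s.
With the tool pointing down it reaches from about 0.4 to 0.75 m from the base axis. Payload 19.5 kg.
Tool frame: the origin (TCP) lies midway between the tips of the shut fingers; the grasp point (between the pads) lies arm.pinch_z behind it (arm.pinch_z is the distance from the TCP to the grasp point, in m); x points along the fingers, y is the direction in which the jaws open and shut, and the axes are right-handed (so a half turn about x gives the same grasp; the last joint's range is limited). The gripper opens to 85 mm and grips with 20 to 120 N. Pads are 22 mm wide; open, the fingers measure 114 mm over their backs; the gripper's body (76 mm by 85 mm) begins 54 mm behind the grasp point. The pads swing forward as they close: fully open they stand 13 mm farther back than shut.
Start: joints at [-1.344, 0.707, -0.028, 1.485, 0.022, 0.951, -0.075], TCP at [0.153, 0.554, 0.231] pointing down, gripper open.
Joint ranges: [-2.71, 2.71], [-0.32, 2.16], [-1.57, 1.52], [0, 2.45], [-1.46, 4.6], [0, 2.02], [-2.83, 2.83]. Speed limits (rad/s): [1.89, 1.89, 2.57, 2.57, 3.01, 3.01, 3.01].

### API

Orientations are given as [roll, pitch, yaw] about the fixed x, y, z axes, in that order (R = Rz(yaw) Ry(pitch) Rx(roll)).
In Python, from rig import get_obs, snapshot, hand_in, arm gives the robot as it stands.
- The arm moves only by the shell command python3 -m creep 'ROWS' [FORCE]. ROWS is JSON, one flat list of numbers, 7 for each row, row after row: the shift along the tool's x, y, z in mm, then the turn, a rotation vector about the tool's x, y, z in degrees, then the opening, from -1 (shut) to 1 (fully open). In form: [x, y, z, wx, wy, wz, hand, x, y, z, wx, wy, wz, hand, ...]. A call has 1 to 8 rows; each row shifts and turns the pose as measured when the row begins, along the tool's axes as they then stand; what a row does not reach is not made up. A row lasts 1/8 s, in which the tool goes at most 62.5 mm and 10.7 degrees, less where a joint would pass 70% of its speed; a pose out of reach is approached as far as the arm can. A call is refused whole if a number of a shift passes 62.5 or a number of a turn 10.7, either way. A call with a gripper value outside its range is refused whole. The fingers move at their own pace and stop on an object; FORCE is the grip in N (left out, the last holds). Time passes only in rows, so rows that do not move let the fingers close. It gives the time, the measured TCP pose, the force and the opening at its end, in the units of the state.
- get_obs(): the state, without advancing time (a new reading comes with each control period).
- snapshot(name): name is "side" or "top"; returns a dict with "image" (420x560x3 uint8, red, green, blue), "range_z" (420x560 float32, m along the optical axis (not along the pixel's ray), 0 where there is no reading), "vertical_fov" (degrees; the focal length in pixels is half the picture's height over the tangent of half this angle, whatever the lens; pixels are square), "cx", "cy" (the principal point, pixels), "dist_coeffs" ([k1, k2, p1, p2, k3] as OpenCV has them; the pictures are not rectified), "R" (3x3) and "t" (3): a world point X has camera coordinates R X + t. Camera axes: x right, y down, z forward; pixel columns grow to the right and rows downward; lengths in m; the calibration is good to about 2 mm. A picture is of the moment at which its call begins.
- hand_in(): hands the job in, once; it reports no verdict.
The state is a dict: "time_s": time; "q": joint angles; "dq": joint speeds; "joint_torque": joint torques, N m; "tcp_pos": TCP position; "tcp_rot": TCP orientation; "wrist_force": force on the tool from outside, world axes, zero at the start; "ft_torque": the same for the moment, N m; "gripper_width": finger opening in m.
Only numpy, scipy, OpenCV 4.12 (cv2) and the standard library are available. Lean on these libraries where they do the work, as an engineer would, in place of code of your own. Each camera call takes 0.05 s, during which the arm holds its last target. There are 200 camera calls.

### The job

Clear up the joinery bench: put the try square, the marking gauge, the sanding block and the round wax tin each on the white tile that carries its own black outline. Each must lie flat and the right way up as it does now, squarely on its outline (the try square with its blade over the blade of the outline), and be let go.

Things in the scene. Friction and masses are not known exactly. Their poses are not given: they have to be found in the camera images.
- try_square: Try square lying flat, an L: dark wooden stock 90 (x) x 20 (y) x 22 mm high; thin steel blade 26 x 80 x 4 mm, flush underneath, square to one end of the stock. Origin: underside, centre of the 90 x 100 mm rectangle round the L. Stock's centre at (0, -40) mm; blade x -45 to -19, y -30 to +50 mm. z up. 0.08-0.16 kg. Grip across the stock's 20 mm at its middle.
- square_tip (a point): Middle of the free end of the try square's blade, at (-32, +50) mm in the square's frame.
- marking_gauge: Wooden marking gauge, a cross from above: light beam 110 mm long (y), 16 x 16 mm, 12 to 28 mm above the bench, through the middle of a darker head 56 (x) x 24 (y) x 36 mm high with a brass screw 6 mm high on top. Origin: centre of the head's underside; either way round is the same. z up. 0.08-0.17 kg. Can be gripped across the head's 56 mm.
- sanding_block: Cork sanding block with a black rubber sole, 50 (x) x 95 (y) x 32 mm high. Origin: centre of the underside; either way round is the same. z points up. 0.07 to 0.14 kg.
- wax_tin: Round metal tin, 63 mm in diameter at its lid (60 mm below 22 mm), 34 mm high, standing upright, pale disc on the lid. Origin: centre of the underside. z points up. 0.1 to 0.21 kg.
- tile_square: Fixed white tile, 110 (x) x 130 (y) x 6 mm high, with a flat black painted, filled-in outline: the L of the try square (94 x 24 mm bar and 30 mm wide arm). The square lies right when its origin is above the tile's and its axes point the same way. Origin: centre of its underside. z up. y within 12 degrees of world y.
- tile_square_tip (a point): Where the free end of the try square's blade belongs on its outline, at (-32, +50, 6) mm in the frame of the tile with the L.
- tile_gauge: Fixed white tile, 110 (x) x 130 (y) x 6 mm high, with a flat black painted, filled-in outline: the cross of the marking gauge (60 x 28 mm bar along x, 114 x 20 mm bar along y). Origin: centre of its underside. z up. y within 12 degrees of world y.
- tile_block: Fixed white tile, 110 (x) x 130 (y) x 6 mm high, with a flat black painted, filled-in outline: a rectangle 54 (x) x 99 (y) mm, for the sanding block. Origin: centre of its underside. z up. y within 12 degrees of world y.
- tile_tin: Fixed white tile, 110 (x) x 130 (y) x 6 mm high, with a flat black painted, filled-in outline: a disc 67 mm in diameter, for the tin. Origin: centre of its underside. z up. y within 12 degrees of world y.
There are look-alikes about, which are no part of the job. Leave any green look-alike of the sanding_block alone. Leave any turquoise look-alike of the tile_square alone.

How it is judged:
By the outcome, as a careful person would: the job done as asked, in the order asked, and still so for the second after the job is handed in, with the robot touching nothing.
It also fails if it takes over 115 s, if anything falls off the work surface, if the arm or the gripper's body presses on something with over 40 N, if the wrist force passes 120 N, or if a joint passes its speed limit or range.

## Working session

There is one attempt and no reset: what is moved stays moved. The work goes in short steps, Python scripts to look and compute and a shell command to move; the robot and the scene stay as the last step left them, time stands still between calls to the robot, and variables do not carry over. Pictures are saved under pics/ and viewed, about 12 in all and at most 16, crops included, and the job is handed in when it is done.

```bash
ls; mkdir -p pics; python3 - <<'E'
from rig import get_obs, snapshot, arm
import cv2,numpy as np,pickle
print(get_obs(), arm.pinch_z)
for n in("top","side"):
    s=snapshot(n); pickle.dump(s,open(f"pics/{n}0.pkl","wb"))
    cv2.imwrite(f"pics/{n}0.png",s["image"][:,:,::-1])
    print(n,s["vertical_fov"],s["cx"],s["cy"],s["dist_coeffs"],s["R"],s["t"],-np.array(s["R"]).T@s["t"])
E
```

```text
pics
{'time_s': 0.0, 'q': array([-1.34370698,  0.70709508, -0.02764666,  1.48499443,  0.02202311,
        0.95091763, -0.075482  ]), 'dq': array([ 0.00092302, -0.0011532 ,  0.00114986,  0.00100971, -0.00067748,
        0.00055768, -0.00079695]), 'joint_torque': array([-2.02743940e-04, -8.83207297e+01,  1.23453956e+00, -2.36175889e+01,
        1.69147225e-02,  6.32368887e-03, -9.19208475e-06]), 'tcp_pos': array([0.15262125, 0.55409664, 0.23083283]), 'tcp_rot': array([-1.53829537,  1.56968496, -1.80703069]), 'wrist_force': array([-0.19487897, -0.13511286, -0.04503206]), 'ft_torque': array([ 0.06146747,  0.01361728, -0.04534196]), 'gripper_width': 0.08540123590489292} 0.0187
top 53.55189604093644 280.0907418244333 216.17660636041472 [0.04034063 0.         0.         0.         0.        ] [[ 0.02155298 -0.99962985  0.0166022 ]
 [-0.99832856 -0.02240968 -0.05327186]
 [ 0.05362419 -0.01542628 -0.99844202]] [0.01833135 0.44718403 0.9963962 ] [0.39261055 0.0437165  1.01836183]
side 57.4472111652147 274.6310664744282 204.8839324834125 [-0.03085074  0.          0.          0.          0.        ] [[-0.9591144  -0.28255697 -0.01615922]
 [-0.12601623  0.47748026 -0.86955881]
 [ 0.25341561 -0.83197005 -0.49356495]] [0.45265532 0.0822315  0.72797452] [0.26003064 0.69428999 0.4381224 ]
```

View pics/top0.png

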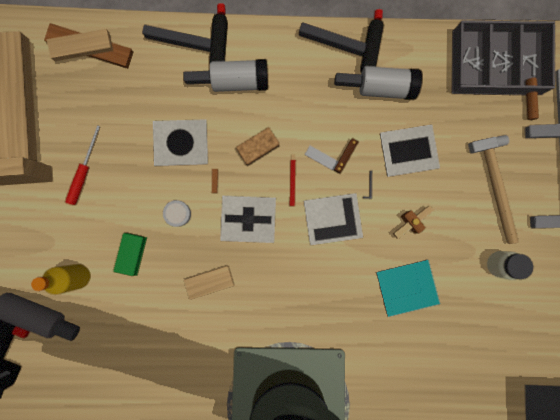

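View pics/side0.png

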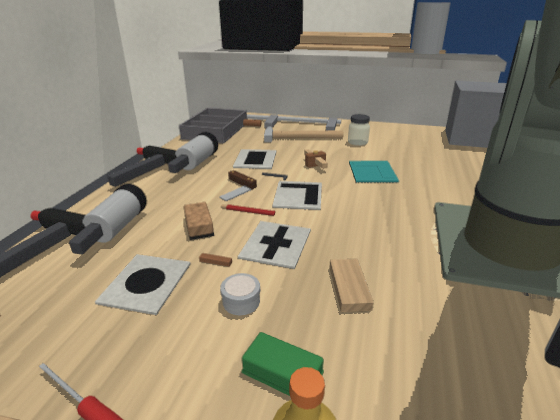

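```bash
cat > h.py <<'E'
import numpy as np,cv2,pickle
from scipy.spatial.transform import Rotation as Rot
from rig import get_obs,snapshot,arm
def K(s):
    f=210/np.tan(np.radians(s["vertical_fov"])/2); return np.array([[f,0,s["cx"]],[0,f,s["cy"]],[0,0,1.]])
def rays(s,px):
    p=cv2.undistortPoints(np.float64(px).reshape(-1,1,2),K(s),np.array(s["dist_coeffs"])).reshape(-1,2)
    return np.c_[p,np.ones(len(p))]
def plane(s,px,z):
    R=np.array(s["R"]);c=-R.T@s["t"];d=rays(s,px)@R
    return c+d*((z-c[2])/d[:,2])[:,None]
def cloud(s):
    v,u=np.mgrid[:420,:560];r=rays(s,np.c_[u.ravel(),v.ravel()])*s["range_z"].reshape(-1,1)
    return ((r-s["t"])@np.array(s["R"])).reshape(420,560,3)
def rect(P):
    (c,wh,a)=cv2.minAreaRect(np.float32(P[:,:2]*1000)); 
    a=a if wh[1]>=wh[0] else a-90; a=(a+90)%180-90   # angle: long side = y axis
    return np.round(c,1),np.round(sorted(wh),1),round(a,1)
def blob(m,box):
    x0,y0,x1,y1=box;k=np.zeros_like(m,np.uint8);k[y0:y1,x0:x1]=m[y0:y1,x0:x1]
    n,l,st,c=cv2.connectedComponentsWithStats(k);i=1+np.argmax(st[1:,4]);return (l==i)
def pts(k): v,u=np.nonzero(k);return np.c_[u,v]
def go(x,y,z,jaw):
    """tool-frame shift (mm) & turn (deg) to put GRASP point... here TCP at x,y,z(m), jaw axis at world angle jaw(deg)"""
    o=get_obs();R=Rot.from_euler("xyz",o["tcp_rot"]);best=None
    for j in(jaw,jaw+180):
        j=np.radians(j);yy=np.array([np.cos(j),np.sin(j),0]);xx=np.array([0,0,-1.])
        G=Rot.from_matrix(np.c_[xx,yy,np.cross(xx,yy)]);w=(R.inv()*G).as_rotvec(degrees=True)
        if best is None or np.linalg.norm(w)<np.linalg.norm(best[0]):best=(w,G)
    w,G=best;d=(np.array([x,y,z])-o["tcp_pos"])*1000
    print("turn now",w.round(1),"| shift now-frame",R.inv().apply(d).round(1),"| shift after turn",G.inv().apply(d).round(1),"q",o["q"].round(2))
E
python3 - <<'E'
from h import *
s=pickle.load(open("pics/top0.pkl","rb"));hsv=cv2.cvtColor(s["image"],cv2.COLOR_RGB2HSV)
H,S,V=[hsv[...,i].astype(int) for i in range(3)];C=cloud(s);Z=C[...,2]*1000
print("table z",np.median(Z[230:300,250:370]),Z[230:300,250:370].std())
white=(S<60)&(V>110)
for n,b in dict(tin=(145,110,215,175),gauge=(212,188,283,250),square=(298,188,370,250),block=(375,118,445,182)).items():
    k=blob(white|(V<60),b);p=plane(s,pts(k),.006);kb=blob((V<60),(b[0]+6,b[1]+6,b[2]-6,b[3]-6))&k;pb=plane(s,pts(kb),.006)
    print("tile",n,rect(p),"centroid",(p.mean(0)*1000).round(1),"black",rect(pb),(pb.mean(0)*1000).round(1),"z",np.median(Z[k]).round(1))
for n,b,h in [("cork",(230,120,285,170),32),("tin",(155,192,198,235),34),("gaugehead",(385,198,437,245),36),("gaugebeam",(385,198,437,245),28),("stock",(325,130,365,180),22),("green",(105,225,155,285),32)]:
    k=blob(abs(Z-h)<(4 if n!="gaugebeam" else 12),b);p=plane(s,pts(k),h/1000)
    print(n,k.sum(),pts(k).mean(0).round(1),rect(p),(p.mean(0)*1000).round(1),"z",Z[k].mean().round(1),"hsv",hsv[k].mean(0).round())
k=blob((S<50)&(V>90),(298,138,345,178));p=plane(s,pts(k),.004);print("blade",k.sum(),rect(p),(p.mean(0)*1000).round(1),np.median(Z[k]))
cv2.imwrite("pics/crop1.png",cv2.resize(s["image"][110:260,210:450,::-1],None,fx=3.3,fy=3.3,interpolation=cv2.INTER_CUBIC))
E
```

```text
table z 0.6501504398426041 56.573403893708814
tile tin (array([622.5, 276.5]), array([110.5, 130.4]), 3.6) centroid [622.3 276.5   6. ] black (array([622.8, 277.5]), array([59.1, 60.5]), 1.7) [622.8 277.1   6. ] z 6.4
tile gauge (array([439.1, 106.7]), array([110.8, 130.4]), -0.9) centroid [438.9 106.7   6. ] black (array([438.6, 106.4]), array([ 56.5, 103.2]), -25.3) [438.7 106.7   6. ] z 6.4
tile square (array([ 444. , -100.8]), array([110.9, 130.9]), 9.2) centroid [444.3 -99.8   6. ] black (array([ 444.2, -101. ]), array([89. , 99.4]), 9.4) [ 429.3 -116.8    6. ] z 6.2
tile block (array([ 616.8, -286.1]), array([110.6, 131.4]), 10.3) centroid [ 616.7 -286.6    6. ] black (array([ 617.2, -286.7]), array([50.1, 95.5]), 10.4) [ 617.1 -286.7    6. ] z 6.5
cork 776 [257.8 145.5] (array([613.5,  85.3]), array([49.6, 94.3]), 33.7) [613.6  85.4  32. ] z 32.0 hsv [ 16. 134. 142.]
tin 535 [175.4 213.4] (array([446.3, 273.7]), array([59. , 60.8]), 1.4) [446.6 275.2  34. ] z 34.4 hsv [ 19.  24. 161.]
gaugehead 201 [414.2 221.8] (array([ 439.2, -289.2]), array([24.2, 55.3]), -50.8) [ 439.1 -288.9   36. ] z 36.0 hsv [ 13. 165. 114.]
gaugebeam 515 [412.9 221.9] (array([ 439.1, -288.8]), array([ 57.6, 107.2]), 15.3) [ 439.2 -288.7   28. ] z 30.5 hsv [ 16. 136. 134.]
stock 306 [346.5 155.2] (array([ 598. , -129.5]), array([19.9, 91.8]), 61.9) [ 597.5 -129.1   22. ] z 22.1 hsv [ 13. 160.  90.]
green 849 [127.8 254.4] (array([349. , 382.2]), array([52. , 93.9]), 78.8) [348.3 382.1  32. ] z 32.2 hsv [ 65. 178. 109.]
blade 339 (array([594.2, -69.1]), array([26.2, 78.5]), -28.6) [594.1 -69.    4. ] 4.262382272069789
```

View pics/crop1.png

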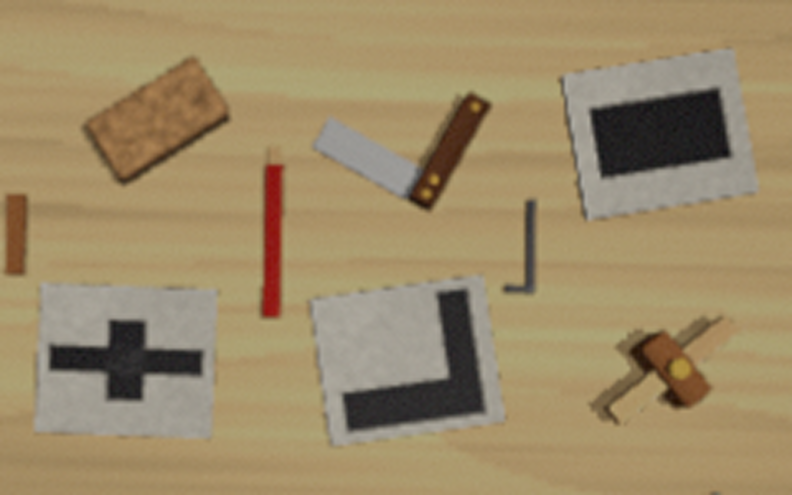

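Look-alikes, with their top-image pixels:
- **Block:** cork (258,146) is the target. Green block (130,254) and plain wood (209,282) are not.
- **L tile:** white (333,219) is the target, turquoise (408,288) is not.
- **Tin:** (176,213) is the target, the jar (515,265) is not.
- **Square:** (340,157) is the target, the Allen key (370,185) is not.
- **Gauge:** (413,222) is the target, the hammer is not.

The crop confirms these choices, and the measured sizes match the description.

```bash
python3 - <<'E'
from h import *
go(.5977,-.1293,.12,61.7)
E
```

```text
turn now [12.9  0.   0.1] | shift now-frame [ 111.4 -540.6  610.6] | shift after turn [ 110.9 -390.7  715.9] q [-1.34  0.71 -0.03  1.48  0.02  0.95 -0.08]
```

```bash
python3 -m creep '[0,0,0,6.5,0,0,1, 0,0,0,6.5,0,0,1, 0,-30,55,0,0,0,1, 0,-30,55,0,0,0,1, 0,-30,55,0,0,0,1, 0,-30,55,0,0,0,1, 0,-30,55,0,0,0,1, 0,-30,55,0,0,0,1]'; python3 - <<'E'
from h import *
go(.5977,-.1293,.12,61.7)
E
```

```text
time_s: 1.1
tcp_pos: [0.3537, 0.2372, 0.2293]
tcp_rot: [-1.482, 1.568, -1.978]
wrist_force: [1.4, 0.6, -0.1]
gripper_width: 0.0856
turn now [-0.1  0.   0.2] | shift now-frame [ 110.  -205.7  389.1] | shift after turn [ 109.3 -207.1  388.6] q [-0.65  0.5  -0.03  1.99  0.02  0.65  0.38]
```

```bash
python3 -m creep '[0,-29,55,0,0,0,1, 0,-29,55,0,0,0,1, 0,-29,55,0,0,0,1, 0,-29,55,0,0,0,1, 20,-29,55,0,0,0,1, 30,-29,55,0,0,0,0.3, 30,-29,55,0,0,0,0.3, 0,0,0,0,0,0,0.3]'; python3 - <<'E'
from h import *
go(.5977,-.1293,.005,61.7)
E
```

```text
time_s: 2.1
tcp_pos: [0.587, -0.1193, 0.1549]
tcp_rot: [-1.63, 1.568, -2.131]
wrist_force: [-0.8, 0.7, 0.6]
gripper_width: 0.0556
turn now [-0.4 -0.   0.2] | shift now-frame [149.9  -3.1  14.2] | shift after turn [149.9  -3.7  14.2] q [ 0.19  0.84 -0.09  1.48  0.1   0.83  1.13]
```

```bash
python3 -m creep '[35,-2,7,0,0,0,0.3, 35,-2,7,0,0,0,0.3, 35,0,0,0,0,0,0.3, 0,0,0,0,0,0,0.3]'; python3 - <<'E'
from h import *
go(.5977,-.1293,.005,61.7)
E
```

```text
time_s: 2.6
tcp_pos: [0.5973, -0.1282, 0.0476]
tcp_rot: [-1.959, 1.569, -2.459]
wrist_force: [-0.0, -0.2, 1.4]
gripper_width: 0.0557
turn now [-0.4 -0.   0.1] | shift now-frame [42.6 -0.7  1. ] | shift after turn [42.6 -0.8  0.9] q [ 0.2   1.01 -0.08  1.51  0.12  0.64  1.13]
```

```bash
python3 -m creep '[20,-1,1,-0.4,0,0,0.3, 20,0,0,0,0,0,0.3, 2,0,0,0,0,0,0.3, 0,0,0,0,0,0,-1, 0,0,0,0,0,0,-1, 0,0,0,0,0,0,-1, 0,0,0,0,0,0,-1]' 40; python3 - <<'E'
from h import *
print(get_obs()["wrist_force"]);go(.4506,-.1403,.08,99.3)
E
```

```text
time_s: 3.48
tcp_pos: [0.5995, -0.1292, 0.0078]
tcp_rot: [-0.061, 1.567, -0.553]
wrist_force: [-0.9, 0.4, -1.7]
gripper_width: 0.0189
[-0.87680263  0.36112047 -1.74320022]
turn now [-37.5   0.2   0.1] | shift now-frame [ -72.7  -80.2 -125.7] | shift after turn [ -72.2   13.1 -148.8] q [ 0.2   1.07 -0.08  1.51  0.13  0.56  1.13]
```

```bash
python3 -m creep '[-30,0,0,0,0,0,-1, -40,0,0,0,0,0,-1, 0,0,0,-9.4,0,0,-1, 0,0,0,-9.4,0,0,-1, 0,0,0,-9.4,0,0,-1, 0,0,0,-9.4,0,0,-1, 0,4,-50,0,0,0,-1, 0,4,-50,0,0,0,-1]'; python3 - <<'E'
from h import *
go(.452,-.1401,.08,99.3)
s=snapshot("side");cv2.imwrite("pics/s1.png",s["image"][:,:,::-1])
E
```

```text
time_s: 4.47
tcp_pos: [0.4992, -0.1392, 0.0801]
tcp_rot: [-0.468, 1.564, -0.281]
wrist_force: [1.5, -0.4, -2.3]
gripper_width: 0.0188
turn now [1.4 0.4 0.2] | shift now-frame [ -0.2   7.9 -46.5] | shift after turn [  0.1   6.8 -46.7] q [ 0.33  0.86 -0.23  1.85  0.39  0.46  1.59]
```

View pics/s1.png

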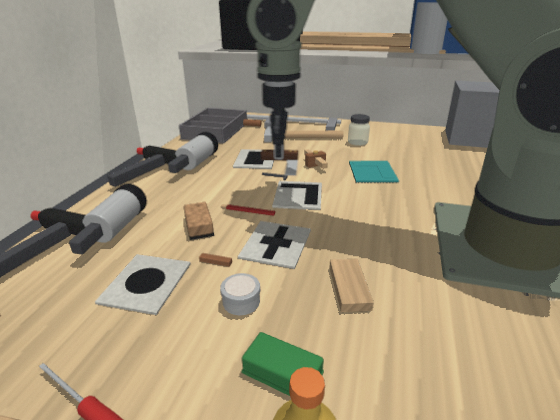

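The side view shows the square held level at about (280,155), with its blade hanging toward the camera. Next I move over the tile.

```bash
python3 -m creep '[0,4,-23,1.4,0,0,-1, 0,3,-24,0,0,0,-1, 25,0,0,0,0,0,-1, 20,0,0,0,0,0,-1, 0,0,0,0,0,0,-1]'; python3 - <<'E'
from h import *
go(.452,-.1401,.0138,99.3)
E
```

```text
time_s: 5.15
tcp_pos: [0.4422, -0.1423, 0.0354]
tcp_rot: [-1.543, 1.567, -1.384]
wrist_force: [0.8, -0.3, -0.8]
gripper_width: 0.0189
turn now [-0.2  0.   0.2] | shift now-frame [21.6  0.7 10. ] | shift after turn [21.6  0.6 10. ] q [ 0.3   0.91 -0.1   2.05  0.45  0.2   1.52]
```

```bash
python3 -m creep '[5,0.5,9,0,0,0,-1, 5,0,0,0,0,0,-1, 0,0,0,0,0,0,-1]'; python3 - <<'E'
from h import *
go(.452,-.1401,.0138,99.3)
s=snapshot("top");cv2.imwrite("pics/t1.png",cv2.resize(s["image"][150:270,260:420,::-1],None,fx=5,fy=5,interpolation=cv2.INTER_CUBIC))
E
```

```text
time_s: 5.52
tcp_pos: [0.4527, -0.1404, 0.0263]
tcp_rot: [-1.083, 1.566, -0.924]
wrist_force: [-0.3, 0.2, -0.7]
gripper_width: 0.0185
turn now [-0.2  0.1  0.2] | shift now-frame [12.5  0.4 -0.6] | shift after turn [12.5  0.4 -0.6] q [ 0.29  0.94 -0.1   2.02  0.45  0.2   1.52]
```

View pics/t1.png

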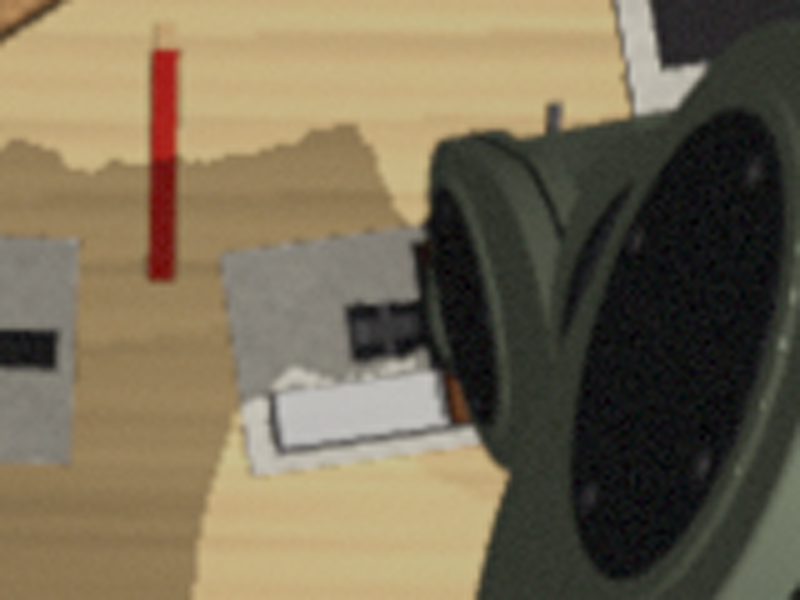

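The blade at crop (360,410) sits evenly inside its black outline with an even margin. Now I lower it.

```bash
python3 -m creep '[6,0,0,0,0,0,-1, 5,0,0,0,0,0,-1, 0,0,0,0,0,0,-1]'; python3 - <<'E'
from h import *
go(.452,-.1401,.0138,99.3);print(get_obs()["wrist_force"])
s=snapshot("top");Z=cloud(s)[...,2]*1000;I=s["image"].astype(int);hsv=cv2.cvtColor(s["image"],cv2.COLOR_RGB2HSV).astype(int)
k=blob((hsv[...,2]>175)&(hsv[...,1]<50),(305,220,352,245));p=plane(s,pts(k),.010);print(k.sum(),rect(p),p.mean(0),np.percentile(Z[k],[5,50,95]))
E
```

```text
time_s: 5.95
tcp_pos: [0.4527, -0.1406, 0.0149]
tcp_rot: [-1.021, 1.566, -0.862]
wrist_force: [-0.5, 0.4, -0.3]
gripper_width: 0.0187
turn now [-0.2  0.1  0.2] | shift now-frame [ 1.1  0.6 -0.7] | shift after turn [ 1.1  0.6 -0.7] q [ 0.28  0.96 -0.09  2.02  0.45  0.17  1.51]
[-0.45376721  0.43363223 -0.32806276]
361 (array([417.3, -94.5]), array([33.6, 77.9]), 8.4) [ 0.41466475 -0.09381184  0.01      ] [ 5.48995855 11.47714892 14.7352225 ]
```

```bash
python3 -m creep '[1,0.5,-0.5,0,0,0,-1, 1,0,0,0,0,0,-1, 0,0,0,0,0,0,-1, 0,0,0,0,0,0,0, 0,0,0,0,0,0,0, 0,0,0,0,0,0,0, -20,0,0,0,0,0,0, -50,0,0,0,0,0,0.6]'; python3 - <<'E'
from h import *
go(.4392,-.289,.12,-50.8)
go(.4392,-.289,.12,-50.8+90)
E
```

```text
time_s: 7.0
tcp_pos: [0.4509, -0.1393, 0.0825]
tcp_rot: [-2.019, 1.568, -1.859]
wrist_force: [0.9, -0.4, 0.4]
gripper_width: 0.0598
turn now [-30.1  -0.1   0.1] | shift now-frame [ -37.1 -146.   -35.4] | shift after turn [ -37.5 -108.6 -103.7] q [ 0.33  0.82 -0.19  2.    0.42  0.35  1.54]
turn now [59.9  0.   0.2] | shift now-frame [ -37.1 -146.   -35.4] | shift after turn [ -37.5 -103.7  108.6] q [ 0.33  0.82 -0.19  2.    0.42  0.35  1.54]
```

```bash
python3 -m creep '[-18,0,0,10,0,0,1, -18,0,0,10,0,0,1, 0,0,0,10,0,0,1, 0,0,0,10,0,0,1, 0,0,0,10,0,0,1, 0,0,0,10,0,0,1, 0,-34,36,0,0,0,1, 0,-34,36,0,0,0,1]'; python3 - <<'E'
from h import *
go(.4392,-.289,.006,39.2)
s=snapshot("top");cv2.imwrite("pics/t2.png",cv2.resize(s["image"][150:270,260:460,::-1],None,fx=4,fy=4,interpolation=cv2.INTER_CUBIC))
E
```

```text
time_s: 8.0
tcp_pos: [0.4423, -0.2368, 0.1233]
tcp_rot: [0.535, 1.565, -0.382]
wrist_force: [0.5, -1.1, -0.4]
gripper_width: 0.0853
turn now [-1.7  0.3 -0.2] | shift now-frame [117.4 -34.5  39. ] | shift after turn [117.3 -35.4  38.5] q [ 0.43  0.77 -0.01  1.88  0.01  0.49  1.07]
```

View pics/t2.png

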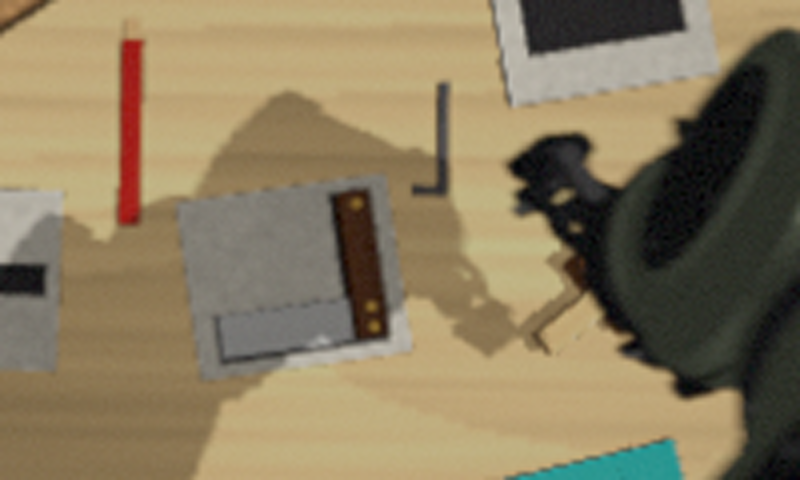

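The square lies on its outline, with its stock at crop (360,265) and the blade at (285,330). Next is the gauge.

```bash
python3 -m creep '[0,-18,19,-1.7,0,0,1, 0,-17,19,0,0,0,1, 25,0,0,0,0,0,1, 25,0,0,0,0,0,1, 0,0,0,0,0,0,1]'; python3 - <<'E'
from h import *
go(.4392,-.289,.006,39.2)
s=snapshot("top");C=cloud(s);Z=C[...,2]*1000;hsv=cv2.cvtColor(s["image"],cv2.COLOR_RGB2HSV).astype(int)
k=blob(abs(Z-28)<4,(325,190,365,245));p=plane(s,pts(k),.028);print("stock",k.sum(),rect(p),(p.mean(0)*1000).round(1),"want 450.6,-140.3")
E
```

```text
time_s: 8.68
tcp_pos: [0.4355, -0.299, 0.0726]
tcp_rot: [-0.003, 1.563, -0.899]
wrist_force: [0.9, 0.3, 0.7]
gripper_width: 0.0854
turn now [-0.6  0.5  0. ] | shift now-frame [66.6  9.1 -6.1] | shift after turn [66.6  9.2 -5.5] q [ 0.55  0.88 -0.02  1.82  0.05  0.43  1.17]
stock 303 (array([ 450.8, -140.4]), array([20.3, 89.2]), -81.1) [ 450.2 -140.6   28. ] want 450.6,-140.3
```

```bash
python3 -m creep '[8,9,-5.5,-0.6,0,0,1, 8,0,0,0,0,0,1, 0,0,0,0,0,0,1]'; python3 - <<'E'
from h import *
go(.4392,-.289,.006,39.2)
E
```

```text
time_s: 9.1
tcp_pos: [0.4408, -0.2885, 0.0583]
tcp_rot: [0.116, 1.559, -0.768]
wrist_force: [1.0, -0.1, -0.4]
gripper_width: 0.0855
turn now [ 0.1  0.6 -0.1] | shift now-frame [52.2 -1.6 -1.3] | shift after turn [52.3 -1.6 -0.7] q [ 0.53  0.91 -0.02  1.84  0.05  0.39  1.16]
```

```bash
python3 -m creep '[20,-1.5,-1,0,0.5,0,1, 20,0,0,0,0,0,1, 9,0,0,0,0,0,1, 0,0,0,0,0,0,1, 0,0,0,0,0,0,-1, 0,0,0,0,0,0,-1, 0,0,0,0,0,0,-1, 0,0,0,0,0,0,-1]'; python3 - <<'E'
from h import *
go(.4389,.1067,.1,-.9); go(.4392,-.289,.006,39.2)
E
```

```text
time_s: 10.1
tcp_pos: [0.4405, -0.29, 0.0111]
tcp_rot: [0.358, 1.564, -0.526]
wrist_force: [-0.1, 0.5, -1.5]
gripper_width: 0.0553
turn now [40.2  0.3 -0.3] | shift now-frame [ -90.3  250.4 -307.2] | shift after turn [ -88.9   -7.9 -396.6] q [ 0.53  0.99 -0.02  1.84  0.05  0.3   1.16]
turn now [ 0.1  0.4 -0.1] | shift now-frame [ 5.1 -0.4 -1.6] | shift after turn [ 5.1 -0.4 -1.6] q [ 0.53  0.99 -0.02  1.84  0.05  0.3   1.16]
```

```bash
python3 -m creep '[-30,0,0,0,0,0,-1, -50,0,0,0,0,0,-1, 0,0,0,10,0,0,-1, 0,0,0,10,0,0,-1, 0,0,0,10,0,0,-1, 0,0,0,10,0,0,-1, 0,-1,-50,0,0,0,-1, 0,-1,-50,0,0,0,-1]'; python3 - <<'E'
from h import *
print(get_obs()["gripper_width"]);go(.4389,.1051,.1,-.9)
E
```

```text
time_s: 11.1
tcp_pos: [0.4411, -0.1903, 0.0938]
tcp_rot: [1.024, 1.561, -0.587]
wrist_force: [1.7, 0.4, -1.9]
gripper_width: 0.0553
0.05532468734332594
turn now [-1.4  0.3 -0.5] | shift now-frame [  -7.7  -14.1 -295. ] | shift after turn [  -6.2   -6.8 -295.3] q [ 0.26  0.81  0.15  1.98 -0.3   0.36  0.6 ]
```

```bash
python3 -m creep '[0,-2,-50,-0.5,0,-0.5,-1, 0,-1,-50,0,0,0,-1, 0,-1,-50,0,0,0,-1, 0,-1,-50,0,0,0,-1, 0,0,-45,0,0,0,-1, 0,0,-30,0,0,0,-1, 0,0,0,0,0,0,-1]'; python3 - <<'E'
from h import *
print(get_obs()["gripper_width"]);go(.4389,.1051,.018,-.9)
E
```

```text
time_s: 11.98
tcp_pos: [0.4445, 0.0973, 0.0929]
tcp_rot: [0.229, 1.568, -1.368]
wrist_force: [0.1, -1.7, -1.5]
gripper_width: 0.055
0.05503294126857194
turn now [-0.6  0.2 -0. ] | shift now-frame [74.9 -5.9 -7.9] | shift after turn [74.9 -5.8 -7.7] q [-0.41  0.81  0.22  2.06 -0.51  0.33  0.21]
```

```bash
python3 -m creep '[15,-6,-8,-0.6,0,0,-1, 30,0,0,0,0,0,-1, 12,0,0,0,0,0,-1, 0,0,0,0,0,0,-1, 0,0,0,0,0,0,-1]'; python3 - <<'E'
from h import *
go(.4389,.1051,.018,-.9)
s=snapshot("top");cv2.imwrite("pics/t3.png",cv2.resize(s["image"][160:280,160:320,::-1],None,fx=5,fy=5,interpolation=cv2.INTER_CUBIC))
E
```

```text
time_s: 12.6
tcp_pos: [0.4397, 0.1028, 0.036]
tcp_rot: [0.667, 1.566, -0.922]
wrist_force: [0.2, -0.2, -2.1]
gripper_width: 0.0556
turn now [-0.2  0.2 -0.2] | shift now-frame [18.  -0.9 -2.3] | shift after turn [18.  -0.8 -2.3] q [-0.36  0.92  0.1   2.1  -0.56  0.15  0.24]
```

View pics/t3.png

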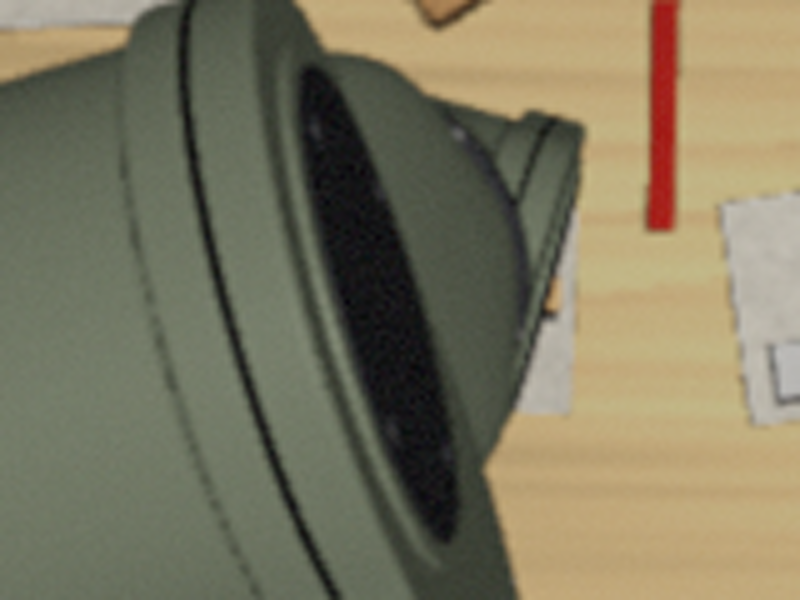

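The arm hides the gauge from above. I place it by numbers and check after release.

```bash
python3 -m creep '[8,-1,-2.3,0,0,0,-1, 7,0,0,0,0,0,-1, 0,0,0,0,0,0,-1, 2,0,0,0,0,0,-1, 0,0,0,0,0,0,-1]'; python3 - <<'E'
from h import *
go(.4389,.1051,.0171,-.9)
E
```

```text
time_s: 13.28
tcp_pos: [0.4392, 0.1055, 0.0187]
tcp_rot: [0.912, 1.565, -0.677]
wrist_force: [-0.2, 0.4, -0.9]
gripper_width: 0.0555
turn now [-0.1  0.2 -0.3] | shift now-frame [ 1.6 -0.3  0.4] | shift after turn [ 1.6 -0.3  0.4] q [-0.35  0.95  0.07  2.1  -0.57  0.1   0.24]
```

```bash
python3 -m creep '[1.5,0,0,0,0,0,-1, 0.5,0,0,0,0,0,-1, 0,0,0,0,0,0,1, 0,0,0,0,0,0,1, 0,0,0,0,0,0,1, -25,0,0,0,0,0,1, -55,0,0,0,0,0,1, -30,0,0,0,0,0,1]'; python3 - <<'E'
from h import *
go(.6135,.0854,.1,33.7)
E
```

```text
time_s: 14.28
tcp_pos: [0.438, 0.1054, 0.1284]
tcp_rot: [0.354, 1.567, -1.236]
wrist_force: [-0.6, 0.8, -0.1]
gripper_width: 0.0852
turn now [-34.8   0.2  -0. ] | shift now-frame [ 28.7 175.8  16.5] | shift after turn [ 28.4 134.9 114. ] q [-0.48  0.74  0.3   2.05 -0.5   0.42  0.19]
```

```bash
python3 -m creep '[0,0,0,-8.7,0,0,1, 0,0,0,-8.7,0,0,1, 0,0,0,-8.7,0,0,1, 0,0,0,-8.7,0,0,1, 0,45,38,0,0,0,1, 0,45,38,0,0,0,1, 0,30,25,0,0,0,1, 0,0,0,0,0,0,1]'; python3 - <<'E'
from h import *
go(.6135,.0854,.008,33.7)
s=snapshot("top");cv2.imwrite("pics/t4.png",cv2.resize(s["image"][110:260,160:320,::-1],None,fx=4,fy=4,interpolation=cv2.INTER_CUBIC))
Z=cloud(s)[...,2]*1000
k=blob((Z>26)&(Z<46),(222,195,275,242));p=plane(s,pts(k),.034);print("beam",k.sum(),rect(p),(p.mean(0)*1000).round(1))
k=blob(abs(Z-42)<3.5,(222,195,275,242));p=plane(s,pts(k),.042);print("head",k.sum(),rect(p),(p.mean(0)*1000).round(1),"want 439 106.7, -0.9 / 89.1")
E
```

```text
time_s: 15.28
tcp_pos: [0.5976, 0.091, 0.1315]
tcp_rot: [0.007, 1.566, -0.953]
wrist_force: [-0.8, -0.0, -0.1]
gripper_width: 0.085
turn now [ 1.3  0.3 -0. ] | shift now-frame [123.6   9.8  13.2] | shift after turn [123.5  10.1  13.5] q [-0.3   0.88  0.19  1.49 -0.2   0.78  0.58]Traceback (most recent call last):
  File "<stdin>", line 5, in <module>
  File "h.py", line 21, in blob
    n,l,st,c=cv2.connectedComponentsWithStats(k);i=1+np.argmax(st[1:,4]);return (l==i)
                                                     ~~~~~~~~~^^^^^^^^^^
    return _wrapfunc(a, 'argmax', axis=axis, out=out, **kwds)
    return bound(*args, **kwds)
ValueError: attempt to get argmax of an empty sequence
```

View pics/t4.png

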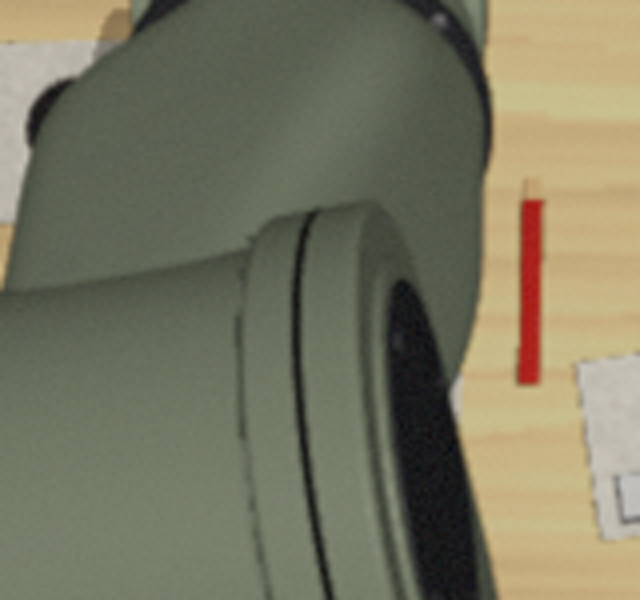

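The arm blocks the view of the gauge tile, so I'll check the gauge later. I carry on with the block.

```bash
python3 -m creep '[25,10,13,1.2,0.3,0,1, 40,0,0,0,0,0,1, 10,0,0,0,0,0,1, 0,0,0,0,0,0,1]'; python3 - <<'E'
from h import *
go(.6135,.0854,.006,33.7)
s=snapshot("side");cv2.imwrite("pics/s2.png",s["image"][100:340,100:420,::-1].repeat(2,0).repeat(2,1))
E
```

```text
time_s: 15.82
tcp_pos: [0.6104, 0.0874, 0.0566]
tcp_rot: [-3.021, 1.568, 2.282]
wrist_force: [0.4, -0.2, -0.2]
gripper_width: 0.0853
turn now [ 0.1 -0.1  0. ] | shift now-frame [50.6  1.5  3.5] | shift after turn [50.6  1.5  3.4] q [-0.27  1.01  0.16  1.48 -0.23  0.67  0.59]
```

View pics/s2.png

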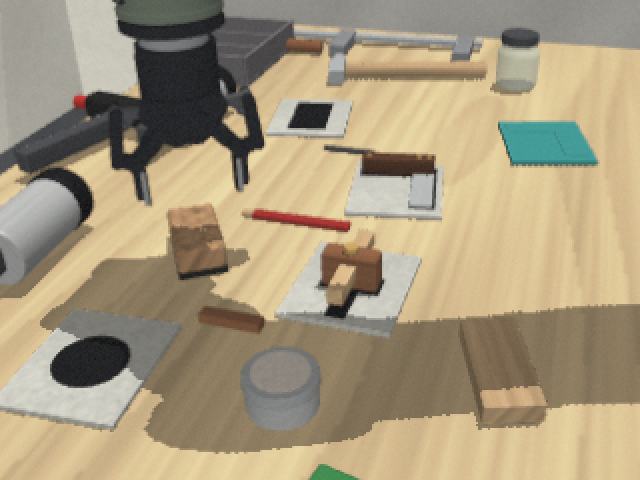

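The side view shows the gauge upright on its cross at crop (350,275), the square on its tile, and the gripper above the cork block. I go down.

```bash
python3 -m creep '[20,1.5,3,0,0,0,1, 20,0,0,0,0,0,1, 8,0,0,0,0,0,1, 0,0,0,0,0,0,1, 0,0,0,0,0,0,-1, 0,0,0,0,0,0,-1, 0,0,0,0,0,0,-1, 0,0,0,0,0,0,-1]'; python3 - <<'E'
from h import *
go(.6135,.0854,.006,33.7); go(.617,-.2866,.1,10.4)
E
```

```text
time_s: 16.88
tcp_pos: [0.6147, 0.0863, 0.0094]
tcp_rot: [1.777, 1.567, 0.797]
wrist_force: [-0.7, 0.3, -1.9]
gripper_width: 0.0496
turn now [ 0.2 -0.  -0.2] | shift now-frame [ 3.4 -1.5  0.1] | shift after turn [ 3.4 -1.5  0.1] q [-0.26  1.08  0.15  1.48 -0.24  0.59  0.6 ]
turn now [23.5 -0.1 -0.2] | shift now-frame [ -91.6 -205.6  310.8] | shift after turn [-90.6 -65.1 367.2] q [-0.26  1.08  0.15  1.48 -0.24  0.59  0.6 ]
```

```bash
python3 -m creep '[-30,0,0,0,0,0,-1, -40,0,0,0,0,0,-1, 0,0,0,7.8,0,0,-1, 0,0,0,7.8,0,0,-1, 0,0,0,7.8,0,0,-1, 0,-9,50,0,0,0,-1, 0,-9,50,0,0,0,-1, 0,-9,50,0,0,0,-1]'; python3 - <<'E'
from h import *
print(get_obs()["gripper_width"]);go(.617,-.2866,.08,10.4)
E
```

```text
time_s: 17.88
tcp_pos: [0.6138, -0.0652, 0.0814]
tcp_rot: [2.379, 1.564, 0.985]
wrist_force: [0.4, -0.3, -0.8]
gripper_width: 0.0494
0.049414852035964546
turn now [-0.3 -0.3 -0.3] | shift now-frame [ 2.000e-01 -3.570e+01  2.185e+02] | shift after turn [  1.4 -36.8 218.3] q [-0.06  0.98  0.24  1.48 -0.32  0.72  0.5 ]
```

```bash
python3 -m creep '[0,-9,50,-0.3,-0.3,-0.3,-1, 0,-9,50,0,0,0,-1, 0,-9,50,0,0,0,-1, 0,-7,43,0,0,0,-1, 0,0,0,0,0,0,-1]'; python3 - <<'E'
from h import *
print(get_obs()["gripper_width"]);go(.617,-.2866,.0155,10.4)
E
```

```text
time_s: 18.5
tcp_pos: [0.613, -0.2722, 0.0815]
tcp_rot: [-0.472, 1.568, -1.866]
wrist_force: [-0.3, 0.5, -1.3]
gripper_width: 0.0493
0.04934571228680686
turn now [-0.3  0.1  0.1] | shift now-frame [66.   1.5 14.7] | shift after turn [66.   1.4 14.9] q [ 0.28  1.05  0.22  1.24 -0.25  0.88  0.73]
```

```bash
python3 -m creep '[15,1.5,10,-0.3,0,0,-1, 20,0,0,0,0,0,-1, 10,0,0,0,0,0,-1, 0,0,0,0,0,0,-1]'; python3 - <<'E'
from h import *
print(get_obs()["gripper_width"]);go(.617,-.2866,.0155,10.4)
E
```

```text
time_s: 19.0
tcp_pos: [0.6164, -0.2797, 0.0319]
tcp_rot: [-1.519, 1.568, -2.905]
wrist_force: [0.3, -0.3, -0.4]
gripper_width: 0.049
0.04904119515376037
turn now [0.2 0.  0.1] | shift now-frame [16.4 -0.6  6.9] | shift after turn [16.4 -0.7  6.9] q [ 0.3   1.13  0.21  1.23 -0.25  0.82  0.75]
```

```bash
python3 -m creep '[3,-0.6,7,0,0,0,-1, 8,0,0,0,0,0,-1, 0,0,0,0,0,0,-1]'; python3 - <<'E'
from h import *
print(get_obs()["gripper_width"]);go(.617,-.2866,.0155,10.4)
E
```

```text
time_s: 19.38
tcp_pos: [0.6176, -0.2869, 0.0208]
tcp_rot: [-1.225, 1.569, -2.61]
wrist_force: [-0.5, 1.3, -1.5]
gripper_width: 0.049
0.048971805097201546
turn now [0.2 0.  0.1] | shift now-frame [ 5.3 -0.6 -0.4] | shift after turn [ 5.3 -0.6 -0.4] q [ 0.31  1.15  0.2   1.21 -0.25  0.81  0.75]
```

```bash
python3 -m creep '[4,-0.5,-0.4,0,0,0,-1, 1.5,0,0,0,0,0,-1, 0,0,0,0,0,0,-1, 0,0,0,0,0,0,1, 0,0,0,0,0,0,1, 0,0,0,0,0,0,1, -25,0,0,0,0,0,1, -55,0,0,0,0,0,1]'; python3 - <<'E'
from h import *
go(.4465,.2745,.12,10.4);go(.4465,.2745,.12,-20)
E
```

```text
time_s: 20.38
tcp_pos: [0.6159, -0.2856, 0.094]
tcp_rot: [-1.945, 1.565, 2.953]
wrist_force: [1.3, -0.4, 0.6]
gripper_width: 0.0855
turn now [ 0.2 -0.1  0.3] | shift now-frame [ -24.3  -63.3 -581.8] | shift after turn [ -26.   -65.5 -581.5] q [ 0.3   1.05  0.22  1.18 -0.24  0.94  0.74]
turn now [30.6 -0.   0.4] | shift now-frame [ -24.3  -63.3 -581.8] | shift after turn [ -26.  -350.7 -468.4] q [ 0.3   1.05  0.22  1.18 -0.24  0.94  0.74]
```

```bash
python3 -m creep '[-25,-6,-50,0,0,0,1, -25,-6,-58,0,0,0,1, 0,-6,-58,0,0,0,1, 0,-6,-58,0,0,0,1, 0,-6,-58,0,0,0,1, 0,-6,-58,0,0,0,1, 0,-6,-58,0,0,0,1, 0,-6,-50,0,0,0,1]'; python3 - <<'E'
from h import *
go(.4465,.2745,.12,10.4)
E
```

```text
time_s: 21.38
tcp_pos: [0.4848, 0.1551, 0.15]
tcp_rot: [1.211, 1.566, -0.179]
wrist_force: [1.6, 0.4, -0.4]
gripper_width: 0.0855
turn now [-0.   0.1 -0.3] | shift now-frame [  29.7  -16.4 -124.4] | shift after turn [  30.   -16.1 -124.3] q [-0.54  0.75  0.31  1.84 -0.37  0.6   0.18]
```

```bash
python3 -m creep '[0,-8,-55,0,0,0,1, 0,-8,-55,0,0,0,1, 20,0,0,0,0,0,1, 20,0,0,0,0,0,1, 0,0,0,0,0,0,1]'; python3 - <<'E'
from h import *
go(.4465,.2745,.008,10.4)
s=snapshot("top");cv2.imwrite("pics/t5.png",cv2.resize(s["image"][100:250,140:460,::-1],None,fx=2.5,fy=2.5,interpolation=cv2.INTER_CUBIC))
Z=cloud(s)[...,2]*1000
k=blob(abs(Z-38)<4,(375,118,445,182));p=plane(s,pts(k),.038);print("block",k.sum(),rect(p),(p.mean(0)*1000).round(1),"want 617 -286.6, 10.4")
try:
  k=blob(abs(Z-42)<3.5,(222,195,275,242));p=plane(s,pts(k),.042);print("head",k.sum(),rect(p),(p.mean(0)*1000).round(1),"want 439 106.7, -0.9 / 89.1")
except Exception as e:print("hidden")
E
```

```text
time_s: 22.0
tcp_pos: [0.4463, 0.2692, 0.1096]
tcp_rot: [1.679, 1.564, 0.296]
wrist_force: [-0.0, 0.3, 1.2]
gripper_width: 0.0851
turn now [ 0.4 -0.  -0.4] | shift now-frame [101.6   0.5  -5.1] | shift after turn [101.6   1.1  -5.2] q [-0.77  0.84  0.3   1.83 -0.44  0.54  0.01]
block 787 (array([ 617.9, -285.2]), array([49.4, 96.2]), 10.4) [ 618.1 -285.2   38. ] want 617 -286.6, 10.4
head 204 (array([437.9, 104.9]), array([25.8, 54. ]), -88.7) [438.1 103.9  42. ] want 439 106.7, -0.9 / 89.1
```

View pics/t5.png

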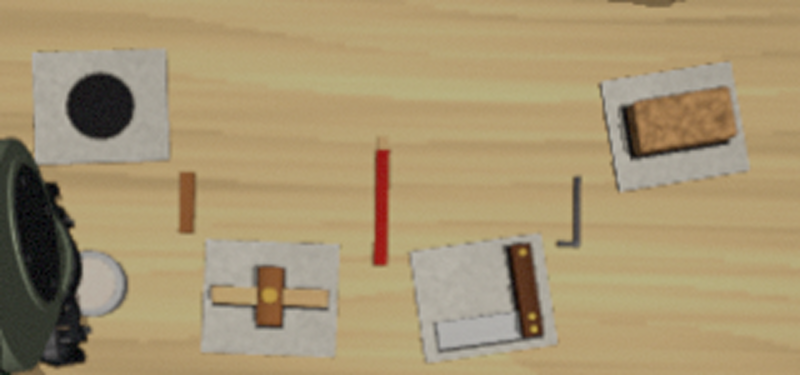

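The view shows the gauge, square and block each on their tile, all well within a couple of mm. Next is the tin at crop (100,283).

```bash
python3 -m creep '[20,1,-5,0,0,0,1, 40,0,0,0,0,0,1, 15,0,0,0,0,0,1, 0,0,0,0,0,0,1]'; python3 - <<'E'
from h import *
go(.4465,.2745,.008,10.4)
s=snapshot("side");cv2.imwrite("pics/s3.png",s["image"][150:340,100:420,::-1].repeat(2,0).repeat(2,1))
E
```

```text
time_s: 22.55
tcp_pos: [0.45, 0.2748, 0.0377]
tcp_rot: [1.785, 1.557, 0.4]
wrist_force: [-0.5, 1.4, 0.6]
gripper_width: 0.0853
turn now [ 0.3 -0.2 -0.8] | shift now-frame [29.7 -3.9 -0.3] | shift after turn [29.7 -3.5 -0.4] q [-0.72  0.96  0.22  1.85 -0.49  0.37  0.05]
```

View pics/s3.png

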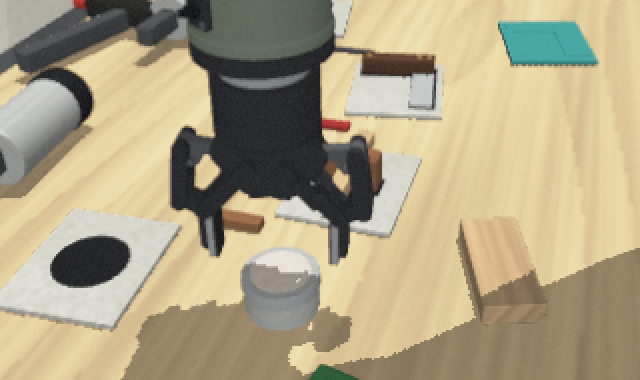

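The fingers straddle the tin at crop (280,285). I go down and grip.

```bash
python3 -m creep '[10,-3.5,0,0,0,-0.8,1, 12,0,0,0,0,0,1, 8,0,0,0,0,0,1, 0,0,0,0,0,0,1, 0,0,0,0,0,0,-1, 0,0,0,0,0,0,-1, 0,0,0,0,0,0,-1, 0,0,0,0,0,0,-1]'; python3 - <<'E'
from h import *
go(.4465,.2745,.008,10.4);go(.6226,.2768,.09,10.4)
E
```

```text
time_s: 23.6
tcp_pos: [0.4476, 0.2749, 0.0089]
tcp_rot: [2.741, 1.566, 1.357]
wrist_force: [-0.7, -0.2, -1.6]
gripper_width: 0.0617
turn now [ 0.3 -0.2 -0.1] | shift now-frame [ 0.9 -1.1  0.2] | shift after turn [ 0.9 -1.1  0.2] q [-0.71  1.01  0.18  1.85 -0.51  0.33  0.06]
turn now [ 0.3 -0.2 -0.1] | shift now-frame [-80.9 172.5  30.3] | shift after turn [-81.1 172.5  29.8] q [-0.71  1.01  0.18  1.85 -0.51  0.33  0.06]
```

```bash
python3 -m creep '[-30,0,0,0,0,0,-1, -50,0,0,0,0,0,-1, 0,50,9,0,0,0,-1, 0,50,9,0,0,0,-1, 0,50,9,0,0,0,-1, 0,15,3,0,0,0,-1, 0,0,0,0,0,0,-1]'; python3 - <<'E'
from h import *
go(.6226,.2768,.015,10.4)
s=snapshot("side");cv2.imwrite("pics/s4.png",s["image"][:,:,::-1])
s=snapshot("top");Z=cloud(s)[...,2]*1000
try:
  for h,a,n in((42,3.5,"head"),(35,11,"all"),(34,2.5,"beam")):
    k=blob(abs(Z-h)<a,(222,195,275,242));p=plane(s,pts(k),h/1000);print(n,k.sum(),rect(p),(p.mean(0)*1000).round(1),"want 439 106.7, -0.9 / 89.1")
  hsv=cv2.cvtColor(s["image"],cv2.COLOR_RGB2HSV).astype(int);np.save("pics/hsv.npy",hsv)
  k=blob((hsv[...,1]>70),(222,197,273,242));p=plane(s,pts(k),.036);print("col",k.sum(),rect(p),(p.mean(0)*1000).round(1))
except Exception as e:print("hidden")
E
```

```text
time_s: 24.48
tcp_pos: [0.6188, 0.2757, 0.0916]
tcp_rot: [3.048, 1.567, 1.665]
wrist_force: [-0.4, -0.7, -1.9]
gripper_width: 0.0614
turn now [ 0.4 -0.2 -0. ] | shift now-frame [76.6  3.9 -0.1] | shift after turn [76.6  4.  -0.4] q [-0.6   1.06  0.35  1.21 -0.39  0.94 -0.  ]
head 201 (array([437.9, 103.8]), array([23.4, 54. ]), -88.6) [438.8 103.6  42. ] want 439 106.7, -0.9 / 89.1
all 475 (array([438.3, 104.2]), array([ 54.4, 108.5]), 1.3) [438.2 104.   35. ] want 439 106.7, -0.9 / 89.1
beam 102 (array([436.7,  71.1]), array([16.6, 42.5]), 1.3) [437.8  69.4  34. ] want 439 106.7, -0.9 / 89.1
col 514 (array([438.2, 105.3]), array([ 54.3, 106.1]), 1.3) [438.7 105.6  36. ]
```

View pics/s4.png

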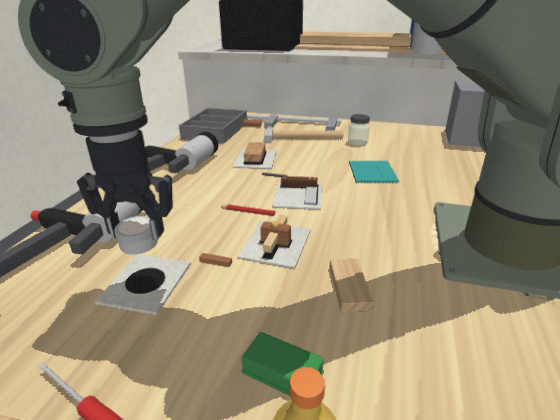

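The tin is held level at (137,237) above its disc. The gauge reads about 2 mm and 2° off its outline, so I'll mend that after the tin.

```bash
python3 -m creep '[20,4,0,0,0,0,-1, 30,0,0,0,0,0,-1, 10,0,0,0,0,0,-1, 0,0,0,0,0,0,-1]'; python3 - <<'E'
from h import *
go(.6226,.2768,.015,10.4)
E
```

```text
time_s: 25.08
tcp_pos: [0.6197, 0.2784, 0.0286]
tcp_rot: [-2.756, 1.566, 2.147]
wrist_force: [1.0, -0.5, -0.5]
gripper_width: 0.0615
turn now [ 0.5 -0.2  0.1] | shift now-frame [13.6  2.5  2.1] | shift after turn [13.6  2.5  2.1] q [-0.59  1.15  0.32  1.22 -0.41  0.84  0.02]
```

```bash
python3 -m creep '[5,2.5,2,0,0,0,-1, 4,0,0,0,0,0,-1, 0,0,0,0,0,0,-1]'; python3 - <<'E'
from h import *
go(.6226,.2768,.015,10.4)
E
```

```text
time_s: 25.45
tcp_pos: [0.6234, 0.2771, 0.0206]
tcp_rot: [3.092, 1.566, 1.711]
wrist_force: [-0.6, 0.2, -2.3]
gripper_width: 0.0618
turn now [ 0.5 -0.3 -0. ] | shift now-frame [ 5.6 -0.8  0.2] | shift after turn [ 5.6 -0.8  0.2] q [-0.59  1.16  0.32  1.21 -0.41  0.83  0.02]
```

```bash
python3 -m creep '[4,-0.8,0,0,0,0,-1, 1.5,0,0,0,0,0,-1, 0,0,0,0,0,0,-1, 0,0,0,0,0,0,1, 0,0,0,0,0,0,1, 0,0,0,0,0,0,1, -25,0,0,0,0,0,1, -55,0,0,0,0,0,1]'; python3 - <<'E'
from h import *
go(.4384,.1046,.12,1.3)
E
```

```text
time_s: 26.45
tcp_pos: [0.6213, 0.2762, 0.0938]
tcp_rot: [-2.29, 1.565, 2.613]
wrist_force: [0.2, 0.9, 1.2]
gripper_width: 0.0856
turn now [ 9.6 -0.2  0.3] | shift now-frame [ -25.7 -212.2  133.7] | shift after turn [ -26.2 -186.7  167.4] q [-0.6   1.07  0.35  1.19 -0.38  0.96 -0.  ]
```

```bash
python3 -m creep '[-25,0,0,9.6,0,0,1, 0,-45,40,0,0,0,1, 0,-45,40,0,0,0,1, 0,-45,40,0,0,0,1, 0,-40,35,0,0,0,1, 0,0,0,0,0,0,1]'; python3 - <<'E'
from h import *
go(.4384,.1046,.013,1.3)
s=snapshot("top");Z=cloud(s)[...,2]*1000;hsv=cv2.cvtColor(s["image"],cv2.COLOR_RGB2HSV).astype(int)
k=blob(abs(Z-40)<4,(145,110,215,175));p=plane(s,pts(k),.040);print("tin",k.sum(),rect(p),(p.mean(0)*1000).round(1),"want 622.6 276.8")
c=blob((hsv[...,2]<75),(150,118,212,170));p=plane(s,pts(c),.006);print("black left",c.sum(),(p.mean(0)*1000).round(1))
cv2.imwrite("pics/t6.png",cv2.resize(s["image"][105:180,140:240,::-1],None,fx=5,fy=5,interpolation=cv2.INTER_CUBIC))
E
```

```text
time_s: 27.2
tcp_pos: [0.4515, 0.1185, 0.1235]
tcp_rot: [2.403, 1.564, 0.851]
wrist_force: [0.6, 0.7, -0.2]
gripper_width: 0.0852
turn now [-0.2 -0.3 -0.3] | shift now-frame [110.3 -13.9  14.2] | shift after turn [110.5 -13.4  13.6] q [-0.48  0.76  0.28  2.01 -0.47  0.43  0.18]
tin 529 (array([623.2, 276.9]), array([60.1, 60.2]), 47.1) [623.  276.7  40. ] want 622.6 276.8
black left 61 [577.3 226.5   6. ]
```

View pics/t6.png

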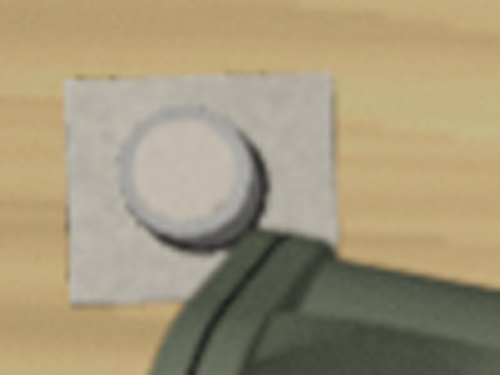

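The tin stands on its disc at crop (195,175), within 1 mm. Next I mend the gauge.

```bash
python3 -m creep '[15,-13.5,10,0,0,0,1, 35,0,0,0,0,0,1, 10,0,0,0,0,0,1, 0,0,0,0,0,0,1]'; python3 - <<'E'
from h import *
go(.4384,.1046,.0165,1.3)
E
```

```text
time_s: 27.75
tcp_pos: [0.4435, 0.1123, 0.0623]
tcp_rot: [2.183, 1.557, 0.634]
wrist_force: [0.1, -0.7, 0.5]
gripper_width: 0.0855
turn now [-0.  -0.4 -0.6] | shift now-frame [45.7 -5.8  8. ] | shift after turn [45.8 -5.3  7.6] q [-0.39  0.86  0.14  2.08 -0.54  0.22  0.24]
```

```bash
python3 -m creep '[5,-5.3,7.6,0,-0.4,-0.6,1, 0,0,0,0,0,0,1]'; python3 - <<'E'
from h import *
go(.4384,.1046,.0165,1.3)
E
```

```text
time_s: 28.0
tcp_pos: [0.4388, 0.1045, 0.0581]
tcp_rot: [1.893, 1.569, 0.345]
wrist_force: [0.4, -0.5, 0.1]
gripper_width: 0.0852
turn now [-0.  -0.  -0.1] | shift now-frame [41.6 -0.5 -0.1] | shift after turn [41.6 -0.4 -0.1] q [-0.38  0.87  0.14  2.09 -0.53  0.21  0.25]
```

```bash
python3 -m creep '[20,-0.5,0,0,0,0,1, 15,0,0,0,0,0,1, 5,0,0,0,0,0,1, 0,0,0,0,0,0,1, 0,0,0,0,0,0,-1, 0,0,0,0,0,0,-1, 0,0,0,0,0,0,-1, 0,0,0,0,0,0,-1]'; python3 - <<'E'
from h import *
go(.4388,.1065,.0165,-.9)
E
```

```text
time_s: 29.0
tcp_pos: [0.4402, 0.1052, 0.0206]
tcp_rot: [1.802, 1.564, 0.254]
wrist_force: [-0.6, -0.7, -1.5]
gripper_width: 0.0556
turn now [ 2.2 -0.1 -0.4] | shift now-frame [ 4.1 -1.4 -1.3] | shift after turn [ 4.1 -1.4 -1.3] q [-0.34  0.95  0.06  2.1  -0.55  0.1   0.27]
```

```bash
python3 -m creep '[-4,0,0,0,0,0,-1, 0,-1.2,-2,2.2,0,0,-1, 0,0,0,0,0,0,-1]'; python3 - <<'E'
from h import *
go(.4390,.1071,.0206,-.9)
E
```

```text
time_s: 29.38
tcp_pos: [0.4388, 0.1074, 0.025]
tcp_rot: [1.854, 1.564, 0.265]
wrist_force: [0.5, 0.1, -2.0]
gripper_width: 0.0556
turn now [-0.1 -0.1 -0.4] | shift now-frame [4.4 0.2 0.3] | shift after turn [4.4 0.2 0.3] q [-0.35  0.94  0.07  2.11 -0.57  0.11  0.24]
```

```bash
python3 -m creep '[4,0.2,0.2,0,0,0,-1, 0.7,0,0,0,0,0,-1, 0,0,0,0,0,0,-1, 0,0,0,0,0,0,1, 0,0,0,0,0,0,1, 0,0,0,0,0,0,1, -25,0,0,0,0,0,1, -55,0,0,0,0,0,1]'
python3 -m creep '[-50,0,0,0,0,0,1, -50,0,0,0,0,0,1, 0,0,-55,0,0,0,1, 0,0,-55,0,0,0,1, 0,0,-55,0,0,0,1, 0,0,-55,0,0,0,1, 0,0,-55,0,0,0,1, 0,0,0,0,0,0,1]'; python3 - <<'E'
from h import *
s=snapshot("top");C=cloud(s);Z=C[...,2]*1000;hsv=cv2.cvtColor(s["image"],cv2.COLOR_RGB2HSV).astype(int)
def m(n,h,a,b,w):
    try:
        k=blob(abs(Z-h)<a,b);p=plane(s,pts(k),h/1000);print(n,k.sum(),rect(p),(p.mean(0)*1000).round(1),"want",w)
    except Exception:print(n,"hidden")
m("head",42,3.5,(222,195,275,242),"438.9 106.7 yaw -.9/89.1");m("gauge",35,11,(222,195,275,242),"same")
k=blob((hsv[...,1]>70),(222,197,273,242));p=plane(s,pts(k),.036);print("col",k.sum(),rect(p),(p.mean(0)*1000).round(1))
m("stock",28,4,(325,190,365,245),"450.6 -140.3, 9.3-90");m("block",38,4,(375,118,445,182),"617 -286.6 10.4");m("tin",40,4,(145,110,215,175),"622.6 276.8")
cv2.imwrite("pics/t7.png",cv2.resize(s["image"][100:260,140:460,::-1],None,fx=2.5,fy=2.5,interpolation=cv2.INTER_CUBIC))
E
```

```text
time_s: 30.38
tcp_pos: [0.4374, 0.1063, 0.0992]
tcp_rot: [2.157, 1.569, 0.567]
wrist_force: [0.5, 0.4, 1.8]
gripper_width: 0.0855
time_s: 31.38
tcp_pos: [0.4423, 0.3902, 0.2065]
tcp_rot: [2.031, 1.563, 0.44]
wrist_force: [-0.0, -0.8, -0.3]
gripper_width: 0.0852
head 197 (array([437.9, 106.1]), array([23.4, 54. ]), -88.6) [438.3 106.   42. ] want 438.9 106.7 yaw -.9/89.1
gauge 468 (array([438.2, 106.5]), array([ 54.4, 108.5]), 1.3) [438.3 106.1  35. ] want same
col 520 (array([438.2, 106.5]), array([ 54.3, 108.4]), 1.3) [438.4 106.8  36. ]
stock 296 (array([ 450.8, -140.5]), array([20.2, 89.2]), -81.4) [ 451.1 -140.5   28. ] want 450.6 -140.3, 9.3-90
block 801 (array([ 617.9, -285.4]), array([49.4, 95.9]), 10.3) [ 617.6 -285.4   38. ] want 617 -286.6 10.4
tin 529 (array([623.2, 276.9]), array([60.1, 60.2]), 47.1) [623.1 276.7  40. ] want 622.6 276.8
```

View pics/t7.png

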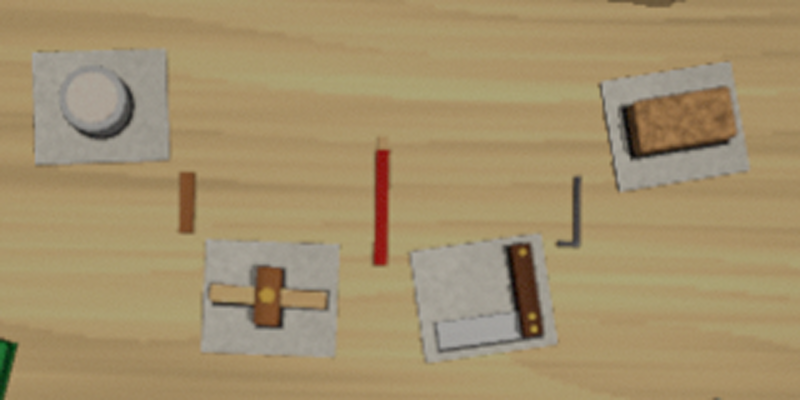

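The rectangle angle of the gauge is locked to the pixel grid: it still reads 1.3° after I turned it. I measure its angle by line fit, and the cross tile's too.

```bash
python3 - <<'E'
from h import *
def ang(p):
    vx,vy=cv2.fitLine(np.float32(p[:,:2]*1000),cv2.DIST_L2,0,.01,.01)[:2].ravel();return round((np.degrees(np.arctan2(vy,vx))-90+90)%180-90,2)
s0=pickle.load(open("pics/top0.pkl","rb"));s=snapshot("top")
def hv(s):return cv2.cvtColor(s["image"],cv2.COLOR_RGB2HSV).astype(int)
h0,h=hv(s0),hv(s)
k=blob(h0[...,2]<60,(218,194,277,244));print("cross",k.sum(),ang(plane(s0,pts(k),.006)))
w=blob(((h0[...,1]<60)&(h0[...,2]>110))|(h0[...,2]<60),(212,188,283,250));print("tile moments",ang(plane(s0,pts(w),.006)))
k=blob(h[...,1]>70,(222,197,273,242));print("gauge colour",ang(plane(s,pts(k),.036)))
Z=cloud(s)[...,2]*1000;k=blob(abs(Z-35)<11,(222,195,275,242));P=cloud(s)[k];print("gauge depth",ang(P))
c=P.mean(0);e=np.abs(P[:,1]-c[1])>.016;print("beam only",ang(P[e]),(c*1000).round(1))
E
```

```text
cross 460 -0.97
tile moments -1.11
gauge colour -2.18
gauge depth -2.89
beam only -2.81 [438.3 105.8  37.6]
```

```bash
python3 -m creep '[0,0,55,0,0,0,1, 0,0,55,0,0,0,1, 0,0,55,0,0,0,1, 0,0,55,0,0,0,1, 30,0,55,0,0,0,1, 50,0,0,0,0,0,1, 40,0,0,0,0,0,1, 0,0,0,0,0,0,1]'; python3 - <<'E'
from h import *
go(.4385,.1063,.0205,-2.7)
E
```

```text
time_s: 32.48
tcp_pos: [0.4361, 0.0953, 0.0882]
tcp_rot: [1.507, 1.559, -0.101]
wrist_force: [0.5, -0.1, -0.1]
gripper_width: 0.0853
turn now [ 0.6  0.  -0.7] | shift now-frame [ 67.7   1.2 -11.1] | shift after turn [ 67.7   1.9 -11.1] q [-0.41  0.81  0.21  2.11 -0.59  0.27  0.27]
```

```bash
python3 -m creep '[5,2,-10,0.5,0,-0.7,1, 20,0,0,0,0,0,1, 0,0,0,0,0,0,1]'; python3 - <<'E'
from h import *
go(.4385,.1063,.0205,-2.7)
E
```

```text
time_s: 32.85
tcp_pos: [0.4402, 0.107, 0.0665]
tcp_rot: [1.834, 1.568, 0.217]
wrist_force: [-0.5, -0.4, 0.5]
gripper_width: 0.0856
turn now [ 0.  -0.  -0.2] | shift now-frame [46.  -1.8  0.8] | shift after turn [46.  -1.7  0.7] q [-0.41  0.86  0.19  2.09 -0.61  0.25  0.26]
```

```bash
python3 -m creep '[20,-1.8,0.7,0,0,0,1, 20,0,0,0,0,0,1, 5,0,0,0,0,0,1, 0,0,0,0,0,0,1, 0,0,0,0,0,0,-1, 0,0,0,0,0,0,-1, 0,0,0,0,0,0,-1, 0,0,0,0,0,0,-1]'
python3 -m creep '[-4,0,0,0,0,0,-1, 0,0,0,-1.7,0,0,-1, 0,0,0,0,0,0,-1]'; python3 - <<'E'
from h import *
go(.4388,.1068,.0205,-1)
E
```

```text
time_s: 33.85
tcp_pos: [0.4416, 0.1093, 0.0276]
tcp_rot: [1.883, 1.56, 0.269]
wrist_force: [0.2, 0.1, -0.8]
gripper_width: 0.0549
time_s: 34.22
tcp_pos: [0.4416, 0.1092, 0.032]
tcp_rot: [1.847, 1.56, 0.265]
wrist_force: [0.8, 0.7, -2.2]
gripper_width: 0.0549
turn now [ 0.3 -0.2 -0.6] | shift now-frame [11.5 -2.9  2.5] | shift after turn [11.5 -2.7  2.5] q [-0.37  0.93  0.1   2.1  -0.63  0.13  0.3 ]
```

```bash
python3 -m creep '[0,-2.6,-0.4,0,0,0,-1, 0,0,0,0,0,0,-1, 4,0,0,0,0,0,-1, 0,0,0,0,0,0,-1]'; python3 - <<'E'
from h import *
go(.4389,.1096,.0276,-1)
E
```

```text
time_s: 34.72
tcp_pos: [0.4387, 0.1097, 0.0275]
tcp_rot: [1.85, 1.56, 0.267]
wrist_force: [0.2, 1.2, -1.4]
gripper_width: 0.0547
turn now [ 0.3 -0.2 -0.6] | shift now-frame [-0.1  0.2  0.1] | shift after turn [-0.1  0.2  0.1] q [-0.36  0.93  0.08  2.11 -0.63  0.11  0.3 ]
```

```bash
python3 -m creep '[0.6,0,0,0,0,0,-1, 0,0,0,0,0,0,0.8, 0,0,0,0,0,0,0.8, 0,0,0,0,0,0,0.8, -25,0,0,0,0,0,1, -55,0,0,0,0,0,1, -50,0,0,0,0,0,1, -50,0,0,0,0,0,1]'
python3 -m creep '[0,0,-55,0,0,0,1, 0,0,-55,0,0,0,1, 0,0,-55,0,0,0,1, 0,0,-55,0,0,0,1, 0,0,-55,0,0,0,1, 0,0,0,0,0,0,1]'; python3 - <<'E'
from h import *
def ang(p):
    vx,vy=cv2.fitLine(np.float32(p[:,:2]*1000),cv2.DIST_L2,0,.01,.01)[:2].ravel();return round(np.degrees(np.arctan2(vy,vx))%180-90,2)
s=snapshot("top");C=cloud(s);Z=C[...,2]*1000;hsv=cv2.cvtColor(s["image"],cv2.COLOR_RGB2HSV).astype(int)
k=blob(abs(Z-35)<11,(222,195,275,242));P=C[k];c=P.mean(0);p=plane(s,pts(k),.036);print("gauge",ang(P),"beam",ang(P[abs(P[:,1]-c[1])>.016]),(c*1000).round(1),rect(p))
k=blob(hsv[...,1]>70,(222,197,273,242));p=plane(s,pts(k),.036);print("colour",ang(p),rect(p)[0],"want 438.9 106.7 -1.0")
cv2.imwrite("pics/t8.png",cv2.resize(s["image"][100:260,140:460,::-1],None,fx=2.5,fy=2.5,interpolation=cv2.INTER_CUBIC))
print(get_obs()["time_s"])
E
```

```text
time_s: 35.72
tcp_pos: [0.4357, 0.1084, 0.2099]
tcp_rot: [1.956, 1.566, 0.372]
wrist_force: [0.6, 1.4, -0.2]
gripper_width: 0.0855
time_s: 36.48
tcp_pos: [0.4397, 0.3927, 0.2145]
tcp_rot: [1.978, 1.559, 0.393]
wrist_force: [-0.2, -0.8, -0.7]
gripper_width: 0.0849
gauge -0.67 beam -0.57 [438.2 106.5  37.7] (array([438.2, 106.4]), array([ 54.3, 108.4]), 1.3)
colour -1.24 [438.2 106.5] want 438.9 106.7 -1.0
36.525
```

View pics/t8.png

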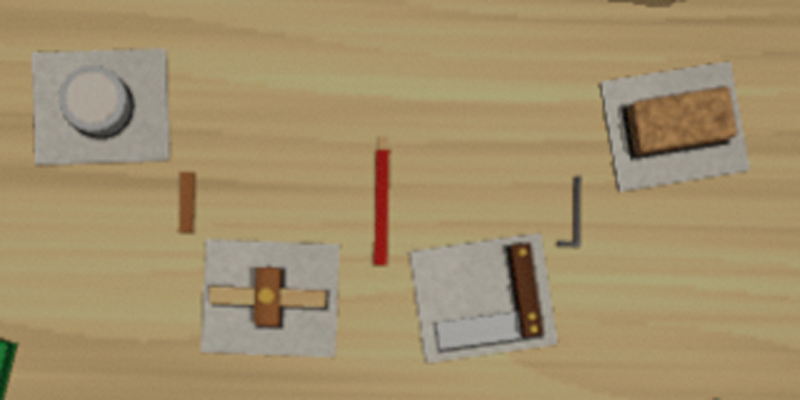

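All four things are on their outlines, and the gauge is now within about 1 mm and 0.5°. The gripper is clear of everything, so I hand in.

```bash
python3 -c "from rig import hand_in; print(hand_in())"
```

```text
the job is handed in; nothing more can be done
None
```

I put the try square, the marking gauge, the sanding block and the wax tin, in that order, each on the white tile with its own outline. All four were let go. The job was handed in at about 36.5 s with the arm raised clear, and it gave no verdict. I left the green block and the turquoise tile alone.

My last checks from the top camera, compared with the measured tile poses:

| Item | Offset from outline | Angle error |
|---|---|---|
| Try square (measured at the stock) | about 0.5 mm | 0.4–0.7° |
| Marking gauge | about 0.7 mm | under 0.5° |
| Sanding block | about 1.5 mm | about 0.1° |
| Wax tin | about 0.6 mm | round, so none |

- **Gauge angle:** The bounding-rectangle angle disagreed with the line fit, because it had locked to the pixel grid (1.3° every time). It misled me into turning the gauge about 2° the wrong way. I gripped it once more and turned it back by the line fit.
- **Less certain:** I checked the square's blade and the sides of the other things by eye only. I did not repeat the measurements of the square, block and tin after the last gauge fix, but the final picture shows them unmoved.

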